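# Put a washed tablet crusher back together up to the hinge pin

### The job

The tablet crusher has been washed and goes back together: lower the white crushing block gently onto the base's two pegs, fully home and flat, and let go of it. Then pick the press lever up by its balance point and hold it level and still over the base, lined up with it, with the press foot over the block's dish and the eye over the fork, a finger or two clear of the fork's top and touching nothing, so that I can guide it down and put the pin in. Finish while still holding the lever there, and leave the pin, the tumbler and the pill box where they are.

Things in the scene. Friction and masses are not known exactly. Their poses are not given: they have to be found in the camera images.
- seat (a point): Tablet crusher base (grey casting, fixed): point on top of its plate midway between its two pegs, 18 mm above the table. Plate 160 x 90 mm: 65 mm from here to the front end, 95 to the fork end. x axis level, towards the fork; z up. Steel pegs with tapered noses, 12 mm tall, on the x axis: 12 mm thick at +32 mm (fork side), 8 mm thick at -32 mm.
- fork_top (a point): Fork of the base, which takes the lever's eye: two upright grey cheeks, each 8 mm thick and 28 mm long in x, 22 mm gap between, on a cast foot 34 x 44 x 12 mm. Point midway between them at the level of their tops, 68 mm above the table, 72 mm from the seat point along x. Axes as the seat's.
- block_center (a point): Crushing block (loose, white plastic): its centre, 17 mm above its underside. Body 46 x 46 x 34 mm, flat sides, round dish 34 mm wide in the top; flange 90 (x) x 46 (y) x 8 mm at the foot with through holes: 14 mm wide at x +32 mm (thick peg), 10 mm at x -32 mm (thin peg). z up. Seated: centre 17 mm above the seat point, x axis along the seat's. 0.2 to 0.4 kg.
- lever_balance (a point): Balance point of the loose steel press lever, 25 mm above its underside, inside its head: flat upright sides 20 mm apart (y), 40 mm long (x, from -14 to +26 mm of this point), 8 to 42 mm above the underside. x axis along the lever to its eye, z up. Lever 247 mm long, 0.35 to 0.55 kg; at the start it stands level on the table on press foot and eye.
- press_foot (a point): Centre of the underside of the lever's round press foot, 30 mm wide, 8 mm high, under the head; 6 mm from the balance point towards the eye, 25 mm lower. The handle, round with a black rubber sleeve 20 mm thick, runs the other way to 165 mm from here, in the air 32 mm above the underside. Axes as the balance point's.
- lever_eye (a point): Centre of the lever's eye, the round boss with a cross hole at one end: 20 mm across, 16 mm wide. 72 mm from the press foot's centre along x, 10 mm above the lever's underside. Axes as the balance point's.
- hinge_pin: Steel T-shaped hinge pin lying flat on the table: shaft 6 mm thick and 50 mm long, cross bar 24 mm. Origin at the middle of the cross bar. Not needed; leave it.
- tumbler: Empty clear glass tumbler, 66 mm wide, 100 mm high, standing on the table. Origin under its middle. Leave it.
- organiser: Low white seven-compartment week pill box with clear lids, 36 x 154 x 24 mm, on the table. Origin under its middle. Leave it.
Things that resemble listed ones, but are neither listed nor needed, are in the scene too. Leave any brown, orange or yellow look-alike of the part that bears block_center alone.

How it is judged:
On the way, in this order (a step that is already met when the one before it is completed fails the run):
1. the crushing block is fully home on the two pegs and released (horizontal distance between block_center and seat below 0.004 m and z of block_center in the frame of seat between 0.014 and 0.0195 m and angle between block_center's own z axis and vertical below 0.04 rad and angle between the x axis of block_center and the x axis of seat, either way round below 0.07 rad and contact force between the fingers and block below 0.05 N), for 0.2 s.
2. the lever is lifted off the table by its balance point (height (world z) of press_foot above 0.03 m and contact force between the fingers and lever above 1 N and x of the grasp point in the frame of lever_balance between -0.018 and 0.018 m), for 0.2 s.
At the end, for the whole second after the job is handed in: Block home on its pegs (centre within 4 mm, within 3 mm of flat down, turned under 0.07 rad). Lever carried by the fingers alone, within 18 mm of its balance point, level to 0.07 rad, in line to 0.12 rad, foot and eye within 10 mm over seat and fork, eye 5 to 60 mm clear above, still (all of step 1 and contact force between the fingers and lever above 1 N and contact force between lever and base below 0.05 N and contact force between lever and block below 0.05 N and contact force between the arm and base below 0.5 N and x of the grasp point in the frame of lever_balance between -0.018 and 0.018 m and angle between lever_balance's own z axis and vertical below 0.07 rad and horizontal distance between press_foot and seat below 0.01 m and horizontal distance between lever_eye and fork_top below 0.01 m and angle between the x axis of lever_balance and the x axis of seat, either way round below 0.12 rad and z of lever_eye in the frame of fork_top between 0.015 and 0.07 m and linear speed of lever below 0.02 m/s); the arm keeps its last pose, push and grip.
It fails at once if the block is dropped (linear speed of block above 0.5 m/s and contact force between the fingers and block below 0.01 N).
It fails at once if the block is knocked over (angle between block_center's own z axis and vertical above 0.8 rad).
It fails at once if the pin, the tumbler or the pill box is pushed away (more than 40 mm) or the tumbler knocked over (distance of any of hinge_pin, tumbler, organiser from where it was at the start of the episode above 0.04 m or angle between tumbler's own z axis and vertical above 0.6 rad).
It also fails if it takes over 58 s, if anything falls off the work surface, if the arm or the gripper's body presses on something with over 40 N, if the wrist force passes 120 N, or if a joint passes its speed limit or range.

### The arm

A 6-joint arm with a two-finger parallel gripper is mounted at the origin on the work surface. World frame = base frame: x ahead of the robot, y to its left, z up, the work surface at z = 0. Lengths are in m, angles in rad, forces in N, time in s.
With the tool pointing down it reaches from about 0.375 to 0.9 m from the base axis. Payload 3.1 kg.
Tool frame: the origin (TCP) lies at the centre of the arm's flange, where the gripper is bolted on; the fingertips stand 182 mm ahead of it and the grasp point (between the pads) lies 164 mm ahead of it; z points along the fingers, x is the direction in which the jaws open and shut, and the axes are right-handed (so a half turn about z gives the same grasp; the last joint's range is limited). The gripper opens to 87 mm and grips with 3 to 60 N. Pads are 19 mm wide; open, the fingers measure 117 mm over their backs; the gripper's body (75 mm by 190 mm) begins 51 mm behind the grasp point.
Start: joints at [0.963, 0.527, 1.433, -0, 1.181, -0.178], TCP at [0.26, 0.568, 0.405] pointing down, gripper open.
Joint ranges: [-3.08, 3.08], [-0.75, 2.2], [0.22, 2.44], [-1.43, 4.57], [0, 2.65], [-2.85, 2.85]. Speed limits (rad/s): [2.79, 2.79, 3.14, 3.14, 3.14, 3.14].

### API

Orientations are given as a unit quaternion [x, y, z, w].
In Python, from rig import status, eyes, robot gives the robot as it stands. The module is installed in compiled form; this text tells all that it offers.
- The arm moves only by the tool step_arm, never from a script. Its argument "steps" is a list of rows, each a list of 7 numbers: the closure, from -1 (fully open) to 1 (shut), so that 0 is half open, then the shift along the tool's x, y, z each as a share of 0.025 m, from -1 to 1, then the turn, a rotation vector about the tool's x, y, z each as a share of 8 degrees, from -1 to 1. In form: [[jaw, dx, dy, dz, rx, ry, rz], ...]. A call has exactly 10 rows; each row shifts and turns the commanded pose from where the row before left it, along the tool's axes as they then stand; what a row does not reach is not made up. A row lasts 1/10 s, in which the tool goes at most 50 mm and 8.59 degrees, less where a joint would pass 70% of its speed; a pose out of reach is approached as far as the arm can. A call with a number of a shift or a turn outside -1 to 1 is refused whole. A call with a gripper value outside its range is refused whole. The fingers move at their own pace and stop on an object; "squeeze" is the grip in N (left out, the last holds). Time passes only in rows, so rows that do not move let the fingers close, or fill a call up. It gives the time, the measured TCP pose, the force and the opening at its end, in the units of the state.
- status.get_obs(): the state, without advancing time (a new reading comes with each control period).
- eyes.camera(name): name is "scene" or "top"; returns (picture, depth): 384x512x3 uint8, red, green, blue; 384x512 float32, m along the optical axis (not along the pixel's ray), 0 where there is no reading.
- eyes.camera_info(name): a dict with "K" (3x3 intrinsics, pixels), "k1" (the pictures are not rectified: a ray, as slopes to the right and down, at radius r is drawn at 1 + k1 r^2 times it, then the intrinsics apply), "R" (3x3) and "t" (3): a world point X has camera coordinates R X + t. Camera axes: x right, y down, z forward; pixel columns grow to the right and rows downward; lengths in m; the calibration is good to about 2 mm. A picture is of the moment at which its call begins. camera_info takes no time and is no camera call.
- robot.hand_in(): hands the job in, once; it reports no verdict.
The state is a dict: "time": time; "q": joint angles; "joint_velocities": joint speeds; "joint_torque": joint torques, N m; "position": TCP position; "tool_rot": TCP orientation; "ft_force": force on the tool from outside, world axes, zero at the start; "moment": the same for the moment, N m; "grip_width": finger opening in m.
Only numpy, scipy, OpenCV 4.12 (cv2) and the standard library are available. Lean on these libraries where they do the work, as an engineer would, in place of code of your own. Each camera call takes 0.05 s, during which the arm holds its last target.

## Working session

There is one attempt and no reset: what is moved stays moved. The work goes in short steps, Python scripts to look and compute and a tool call to move; the robot and the scene stay as the last step left them, time stands still between calls to the robot, and variables do not carry over. Pictures are saved under pics/ and viewed, and the job is handed in when it is done.

Besides the shell and the picture viewer there is one more tool, called after "Request:" as name([rows], argument=value, ...), one row to a line, values as JSON. step_arm: Moves the arm, as the interface text tells. Its arguments: {"type":"object","properties":{"steps":{"type":"array"},"squeeze":{"type":"number"}},"required":["steps"]}

```bash
mkdir -p pics
cat > h.py <<'E'
import numpy as np, cv2
from rig import status, eyes, robot
def grab(n,tag):
    im,d=eyes.camera(n); cv2.imwrite(f'pics/{tag}.png',im[:,:,::-1]); np.savez(f'pics/{tag}.npz',im=im,d=d); return im,d
def world(name,d,us,vs,z=None):
    c=eyes.camera_info(name);K=np.array(c['K']);R=np.array(c['R']);t=np.array(c['t'])
    p=np.stack([np.ravel(us),np.ravel(vs)],1).astype(float)
    s=cv2.undistortPoints(p[:,None],K,np.array([c['k1'],0,0,0.]))[:,0]
    r=np.c_[s,np.ones(len(s))]
    if z is None:
        dd=d[np.ravel(vs).astype(int),np.ravel(us).astype(int)]
        return (r*dd[:,None]-t)@R
    o=-t@R; w=r@R
    return o+w*((z-o[2])/w[:,2])[:,None]
def proj(name,X):
    c=eyes.camera_info(name)
    return cv2.projectPoints(np.atleast_2d(X).astype(float),cv2.Rodrigues(np.array(c['R']))[0],np.array(c['t'],float),np.array(c['K']),np.array([c['k1'],0,0,0.]))[0][:,0]
E
python3 - <<'E'
from h import *
for n in('scene','top'):
    grab(n,n+'0');c=eyes.camera_info(n);print(n,c)
    print('C',-np.array(c['t'])@np.array(c['R']))
print(status.get_obs())
E
```

```text
scene {'K': array([[404.70294755,   0.        , 250.01456946],
       [  0.        , 404.70294755, 190.20518688],
       [  0.        ,   0.        ,   1.        ]]), 'k1': 0.006554453920876054, 'R': array([[ 0.88165185,  0.47155986, -0.01792536],
       [ 0.30220405, -0.593375  , -0.7460421 ],
       [-0.36243997,  0.65233228, -0.66565747]]), 't': array([-0.49015531, -0.06904327,  1.30349788])}
C [ 0.92545121 -0.66014473  0.80738771]
top {'K': array([[384.69161495,   0.        , 258.70062478],
       [  0.        , 384.69161495, 192.96702851],
       [  0.        ,   0.        ,   1.        ]]), 'k1': 0.022383666532687703, 'R': array([[ 0.01964064, -0.99968406, -0.01568548],
       [-0.9983561 , -0.0187648 , -0.05415701],
       [ 0.05384557,  0.01672337, -0.99840923]]), 't': array([0.06599552, 0.53939198, 1.21538384])}
C [0.47176605 0.05577094 1.24369747]
{'time': 0.1, 'q': array([ 9.62502150e-01,  5.28396508e-01,  1.43377508e+00, -9.95298863e-06,
        1.18137972e+00, -1.78500681e-01]), 'joint_velocities': array([ 1.23191513e-04, -1.56154640e-03, -4.10976083e-03, -2.69802290e-03,
        9.94858244e-04, -3.90661531e-05]), 'joint_torque': array([-3.69093068e-04, -4.40988564e+01, -1.77149642e+01,  6.34453073e-02,
        5.34398295e-02, -5.87986347e-05]), 'position': array([0.260225  , 0.56791544, 0.40385452]), 'tool_rot': array([ 8.41628863e-01,  5.40055458e-01, -9.03280237e-04,  3.78391896e-04]), 'ft_force': array([-0.00919654, -0.15394837,  0.0473082 ]), 'moment': array([-0.06522891,  0.00853285, -0.00946726]), 'grip_width': 0.0875538238134027}
```

View pics/scene0.png

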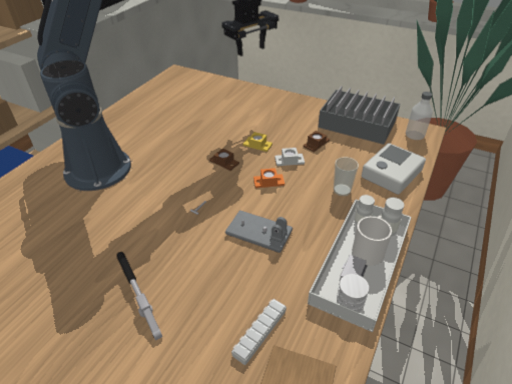

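View pics/top0.png

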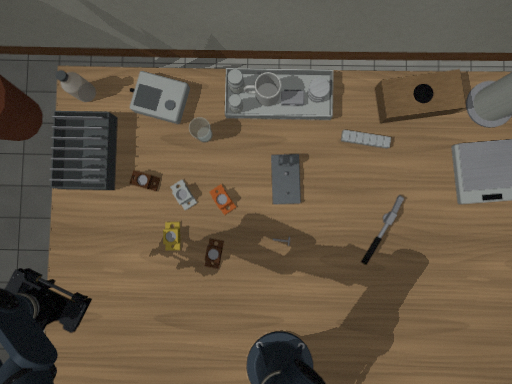

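The scene shows one white block (scene 290,157; top 183,194), with look-alikes in orange (222,199), yellow (173,236) and brown (145,180 and 213,254). Only the white one fits. I'll enlarge it to confirm, along with the base and lever.

Run:
```python
import cv2,numpy as np
t=cv2.imread('pics/top0.png');s=cv2.imread('pics/scene0.png')
r=lambda a,x,y,w=64,h=48,k=6:cv2.resize(a[y-h//2:y+h//2,x-w//2:x+w//2],(384,288),interpolation=cv2.INTER_CUBIC)
a=np.vstack([np.hstack([r(t,183,194),r(s,290,157)]),np.hstack([r(t,286,178,80,60),r(t,384,228,104,78)])])
cv2.imwrite('pics/crop0.png',a)
```

```text
(no output)
```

View pics/crop0.png

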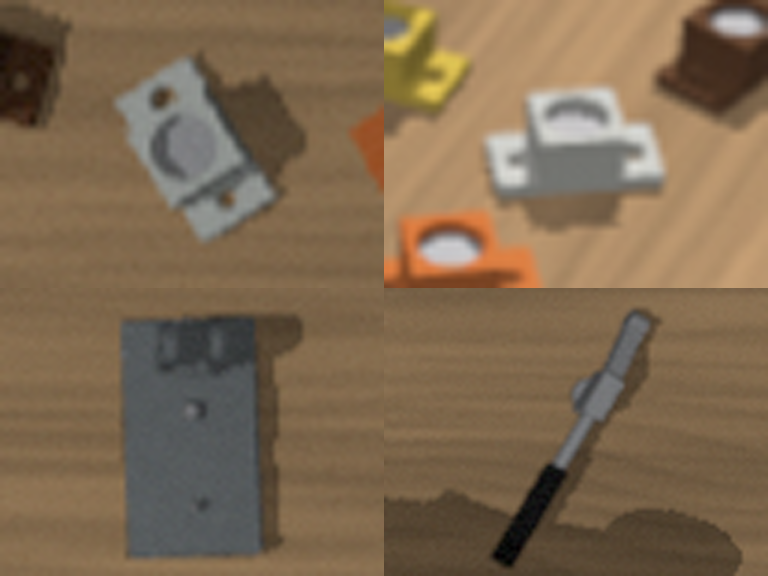

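The crop confirms the white block: its large hole is at the upper left and its small hole at the lower right. The base fork points up in the image (+x). The lever's handle points to the lower left and its eye to the upper right. Next I'll fit models to the silhouettes.

```bash
cat > fit.py <<'E'
from h import *
from scipy.optimize import minimize
def box(x0,x1,y0,y1,z0,z1): return np.array([[x,y,z] for x in(x0,x1) for y in(y0,y1) for z in(z0,z1)])/1000
def cylz(cx,cy,r,z0,z1): 
    a=np.linspace(0,2*np.pi,25); return np.concatenate([np.c_[cx+r*np.cos(a),cy+r*np.sin(a),0*a+z] for z in(z0,z1)])/1000
def cyly(cx,cz,r,w):
    a=np.linspace(0,2*np.pi,25); return np.concatenate([np.c_[cx+r*np.cos(a),0*a+y,cz+r*np.sin(a)] for y in(-w/2,w/2)])/1000
def cylx(x0,x1,cz,r):
    a=np.linspace(0,2*np.pi,25); return np.concatenate([np.c_[0*a+x,r*np.cos(a),cz+r*np.sin(a)] for x in(x0,x1)])/1000
M={'block':[box(-45,45,-23,23,0,8),box(-23,23,-23,23,0,34)],   # origin underside centre
 'base':[box(-65,95,-45,45,0,18),box(58,86,-19,-11,18,68),box(58,86,11,19,18,68),box(55,89,-22,22,18,30)],
 # lever: origin under the press foot, underside
 'lever':[cylz(0,0,15,0,8),box(-20,20,-10,10,8,42),cyly(72,10,10,16)]}
S=8
def mask(name,parts,pose,win):
    u0,v0,u1,v1=win
    x,y,th=pose[:3]; z=pose[3] if len(pose)>3 else 0
    R=np.array([[np.cos(th),-np.sin(th),0],[np.sin(th),np.cos(th),0],[0,0,1]])
    m=np.zeros(((v1-v0)*S,(u1-u0)*S),np.uint8)
    for p in parts:
        q=proj(name,p@R.T+[x,y,z])
        q=((q-[u0,v0]+.5)*S-.5)
        h=cv2.convexHull(q.astype(np.float32))[:,0]
        cv2.fillPoly(m,[np.round(h*16).astype(np.int32)],255,shift=4)
    return cv2.resize(m,(u1-u0,v1-v0),interpolation=cv2.INTER_AREA)/255.
def fit(obs,parts,p0,z=0,crop=None):
    # obs: list (name, softmask, win)
    def f(p):
        return sum((((mask(n,parts,[p[0]/1000,p[1]/1000,p[2],z],w)-s)**2)*(wt if wt is not None else 1)).sum() for n,s,w,wt in obs)
    sx=np.array([[0,0,0],[6,0,0],[0,6,0],[0,0,.12]])+[p0[0]*1000,p0[1]*1000,p0[2]]
    r=minimize(f,sx[0],method='Nelder-Mead',options=dict(initial_simplex=sx,xatol=.01,fatol=.001))
    return r.x,r.fun
def sat(im):
    f=im.astype(float); return (f[...,0]-f[...,2])/(f.sum(2)+1)*3   # wood: red>blue
E
python3 - <<'E'
from fit import *
for n in('top','scene'):
    d=np.load(f'pics/{n}0.npz');s=sat(d['im'])
    v=np.clip((s+.1)*400,0,255).astype(np.uint8)
    cv2.imwrite(f'pics/sat_{n}.png',v)
D=np.load('pics/top0.npz');im,d=D['im'],D['d'];s=sat(im)
for nm,(u,v) in dict(block=(183,194),wood=(183,225),shadow=(195,193),base=(286,195),fork=(286,160),lever=(391,216),orange=(222,199),lsh=(335,250)).items():
    print(nm,im[v,u],s[v,u].round(2),world('top',d,[u],[v])[0].round(3))
E
```

```text
block [124 122 126] -0.02 [0.53  0.316 0.028]
wood [129 105  76] 0.51 [ 0.43   0.32  -0.004]
shadow [86 68 48] 0.56 [0.535 0.283 0.001]
base [85 89 91] -0.07 [ 0.533 -0.011  0.023]
fork [59 61 63] -0.07 [ 0.643 -0.008  0.033]
lever [118 120 121] -0.02 [ 0.473 -0.336  0.038]
orange [125 127 130] -0.04 [0.516 0.192 0.03 ]
lsh [86 69 50] 0.52 [ 0.361 -0.171  0.001]
```

View pics/sat_top.png

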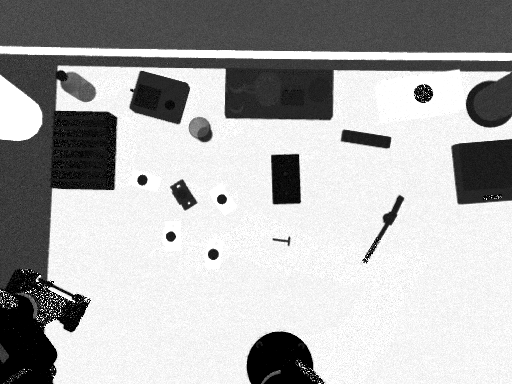

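View pics/sat_scene.png

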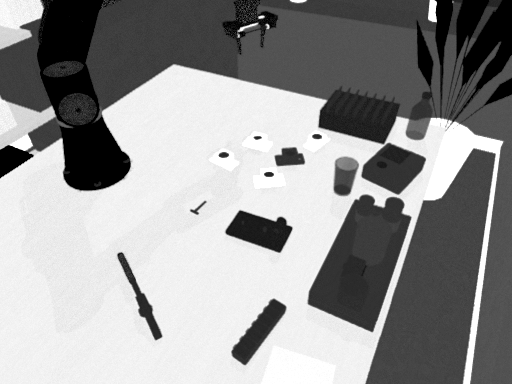

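```bash
cat >> fit.py <<'E'
M['lever']+= [cylx(-165,-85,32,10),cylx(-85,-20,32,6)]
NECK=[np.concatenate([box(20,21,-7,7,8,30),box(70,72,-7,7,2,18)])]
def soft(im,win,thr=0.5):
    u0,v0,u1,v1=win; return np.clip(1-sat(im)[v0:v1,u0:u1]/thr,0,1)
def overlay(name,im,parts,pose,win,fn,k=6):
    m=mask(name,parts,pose,win); u0,v0,u1,v1=win
    c=cv2.resize(im[v0:v1,u0:u1,::-1],None,fx=k,fy=k,interpolation=cv2.INTER_CUBIC)
    mm=cv2.resize((m*255).astype(np.uint8),None,fx=k,fy=k,interpolation=cv2.INTER_LINEAR)
    cs,_=cv2.findContours((mm>127).astype(np.uint8),cv2.RETR_LIST,cv2.CHAIN_APPROX_NONE)
    cv2.drawContours(c,cs,-1,(0,255,0),1); cv2.imwrite(fn,c)
E
python3 - <<'E'
from fit import *
I={n:np.load(f'pics/{n}0.npz')['im'] for n in('top','scene')}
W={'block':{'top':(166,176,202,214),'scene':(270,140,310,172)},
 'base':{'top':(262,143,310,212),'scene':(215,200,302,258)},
 'lever':{'top':(350,185,412,270),'scene':(108,245,168,345)}}
G={'block':(.53,.316,np.arctan2(66,101)),'base':(.56,-.012,0),'lever':(.475,-.336,-.6)}
for o in W:
    parts=M[o]+(NECK if o=='lever' else [])
    obs=[(n,soft(I[n],W[o][n]),W[o][n],None) for n in W[o]]
    # mask out other objects
    for sel in (obs[:1],obs[1:],obs):
        p,f=fit(sel,parts,G[o]); print(o,[s[0] for s in sel],p.round(3),round(f,2))
    for n in W[o]: overlay(n,I[n],parts,[p[0]/1000,p[1]/1000,p[2]],W[o][n],f'pics/ov_{o}_{n}.png',6 if o!='lever' else 5)
ims=[cv2.imread(f'pics/ov_{o}_{n}.png') for o in W for n in W[o]]
ims=[cv2.resize(i,None,fx=min(266/i.shape[1],300/i.shape[0]),fy=min(266/i.shape[1],300/i.shape[0])) for i in ims]
ims=[cv2.copyMakeBorder(i,0,300-i.shape[0],0,266-i.shape[1],cv2.BORDER_CONSTANT) for i in ims]
cv2.imwrite('pics/ov0.png',np.vstack([np.hstack(ims[0::2]),np.hstack(ims[1::2])]))
E
```

```text
block ['top'] [529.123 320.541   0.581] 11.73
block ['scene'] [530.489 318.369   0.591] 4.96
block ['top', 'scene'] [529.254 320.048   0.577] 20.04
base ['top'] [ 5.70821e+02 -9.20400e+00  5.40000e-02] 8.86
base ['scene'] [ 5.71206e+02 -7.66100e+00  5.50000e-02] 118.29
base ['top', 'scene'] [ 5.7095e+02 -9.1060e+00  4.9000e-02] 130.71
lever ['top'] [ 466.65  -336.449   -0.546] 62.28Traceback (most recent call last):
  File "<stdin>", line 12, in <module>
  File "fit.py", line 31, in fit
    r=minimize(f,sx[0],method='Nelder-Mead',options=dict(initial_simplex=sx,xatol=.01,fatol=.001))
    res = _minimize_neldermead(fun, x0, args, callback, bounds=bounds,
                               **options)
    fxcc = func(xcc)
    fx = function(np.copy(x), *(wrapper_args + args))
  File "fit.py", line 29, in f
    return sum((((mask(n,parts,[p[0]/1000,p[1]/1000,p[2],z],w)-s)**2)*(wt if wt is not None else 1)).sum() for n,s,w,wt in obs)
  File "fit.py", line 29, in <genexpr>
    return sum((((mask(n,parts,[p[0]/1000,p[1]/1000,p[2],z],w)-s)**2)*(wt if wt is not None else 1)).sum() for n,s,w,wt in obs)
                  ~~~~^^^^^^^^^^^^^^^^^^^^^^^^^^^^^^^^^^^^^^^^
  File "fit.py", line 21, in mask
    q=proj(name,p@R.T+[x,y,z])
  File "h.py", line 16, in proj
    c=eyes.camera_info(name)
ValueError: time passes only in moves, steps and waits
```

```bash
python3 - <<'E'
import numpy as np,pickle
from rig import eyes
pickle.dump({n:{k:np.array(v) for k,v in eyes.camera_info(n).items() if k in('K','k1','R','t')} for n in('scene','top')},open('cal.pkl','wb'))
E
sed -i 's/eyes.camera_info(n\?a\?m\?e\?)/CAL[name]/; s/^from rig.*/&\nimport pickle\nCAL=pickle.load(open("cal.pkl","rb"))/' h.py; grep -n CAL h.py
cat > run0.py <<'E'
from fit import *
I={n:np.load(f'pics/{n}0.npz')['im'] for n in('top','scene')}
W={'block':{'top':(166,176,202,214),'scene':(270,140,310,172)},
 'base':{'top':(262,143,310,212),'scene':(215,205,298,255)},
 'lever':{'top':(350,185,412,270),'scene':(108,245,168,345)}}
G={'block':(.53,.316,np.arctan2(66,101)),'base':(.56,-.012,0),'lever':(.475,-.336,-.6)}
for o in W:
    parts=M[o]+(NECK if o=='lever' else [])
    obs=[(n,soft(I[n],W[o][n]),W[o][n],None) for n in W[o]]
    for sel in (obs[:1],obs[1:],obs):
        p,f=fit(sel,parts,G[o]); print(o,[s[0] for s in sel],p.round(3),round(f,2))
    for n in W[o]: overlay(n,I[n],parts,[p[0]/1000,p[1]/1000,p[2]],W[o][n],f'pics/ov_{o}_{n}.png',6 if o!='lever' else 5)
ims=[cv2.imread(f'pics/ov_{o}_{n}.png') for o in W for n in W[o]]
ims=[cv2.resize(i,None,fx=min(266/i.shape[1],300/i.shape[0]),fy=min(266/i.shape[1],300/i.shape[0])) for i in ims]
ims=[cv2.copyMakeBorder(i,0,300-i.shape[0],0,266-i.shape[1],cv2.BORDER_CONSTANT) for i in ims]
cv2.imwrite('pics/ov0.png',np.vstack([np.hstack(ims[0::2]),np.hstack(ims[1::2])]))
E
python3 run0.py
```

```text
4:CAL=pickle.load(open("cal.pkl","rb"))
8:    c=CAL[name];K=np.array(c['K']);R=np.array(c['R']);t=np.array(c['t'])
18:    c=CAL[name]
block ['top'] [529.123 320.541   0.581] 11.73
block ['scene'] [530.489 318.369   0.591] 4.96
block ['top', 'scene'] [529.254 320.048   0.577] 20.04
base ['top'] [ 5.70821e+02 -9.20400e+00  5.40000e-02] 8.86
base ['scene'] [ 5.71956e+02 -7.42500e+00  5.30000e-02] 120.46
base ['top', 'scene'] [ 5.7095e+02 -9.1060e+00  4.9000e-02] 130.61
lever ['top'] [ 466.65  -336.449   -0.546] 62.28
lever ['scene'] [ 469.137 -336.761   -0.532] 49.6
lever ['top', 'scene'] [ 468.679 -336.742   -0.536] 114.93
```

View pics/ov0.png

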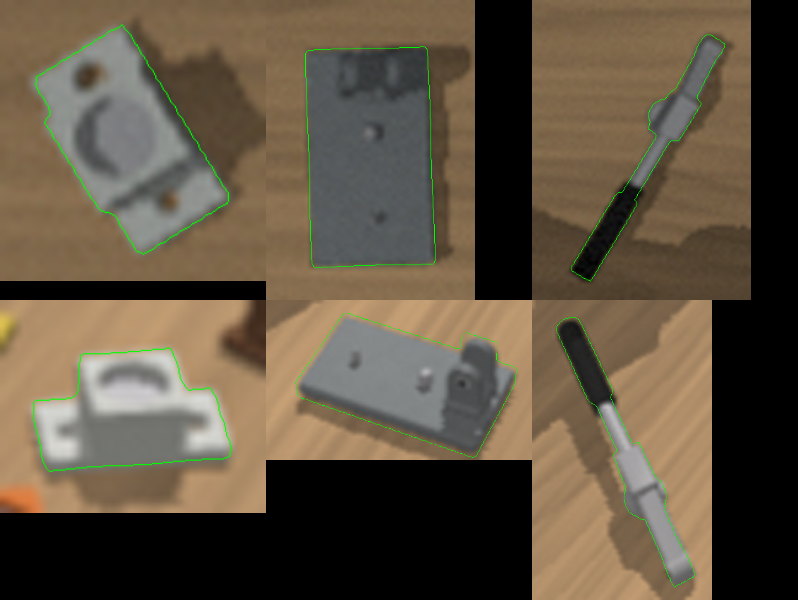

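Fits are good in both cameras and agree to about 2 mm:

| Part | Position (x, y) | Yaw (rad) |
|---|---|---|
| Block | (.530, .319) | .58, large hole to the fork side |
| Base seat | (.571, -.0085) | .053 |
| Lever foot | (.468, -.3365) | -.54 |

First I turn over free space.

Request:
step_arm([
  [-0.42, 0, 0, 0.4, 0, 0, -0.9],
  [-0.42, 0, 0, 0.4, 0, 0, -0.9],
  [-0.42, 0, 0, 0.4, 0, 0, -0.9],
  [-0.42, 0, 0, 0.4, 0, 0, -0.9],
  [-0.42, 0, 0, 0.4, 0, 0, -0.9],
  [-0.42, 0, 0, 0.4, 0, 0, -0.9],
  [-0.42, 0, 0, 0.4, 0, 0, -0.9],
  [-0.42, 0, 0, 0.4, 0, 0, -0.9],
  [-0.42, 0, 0, 0, 0, 0, -0.05],
  [-0.42, 0, 0, 0, 0, 0, 0],
], squeeze=20)

```text
time: 1.1
position: [0.2604, 0.5681, 0.3244]
tool_rot: [0.475, 0.88, -0.0, -0.0]
ft_force: [0.4, -0.6, -0.4]
grip_width: 0.0615
```

```bash
cat > go.py <<'E'
import sys
from h import *
from scipy.spatial.transform import Rotation as Ro
def go(x,y,z,yaw):  # grasp-point target; prints needed tool-frame shift (units) and turn
    o=status.get_obs();R=Ro.from_quat(o['tool_rot']).as_matrix();p=np.array(o['position'])
    g=p+R[:,2]*.164
    c,s=np.cos(yaw),np.sin(yaw)
    T=np.array([[c,s,0],[s,-c,0],[0,0,-1]])
    print('t',round(o['time'],2),'grasp',g.round(4),'yaw',round(float(np.arctan2(R[1,0],R[0,0])),4),'w',round(o['grip_width'],4),'F',np.round(o['ft_force'],2),'M',np.round(o['moment'],2))
    print('shift units',(R.T@(np.array([x,y,z])-g)/.025).round(3),'turn units',(Ro.from_matrix(R.T@T).as_rotvec()/np.radians(8)).round(3))
if __name__=='__main__': go(*map(float,sys.argv[1:5]))
E
python3 go.py .5297 .3195 .10 2.154
```

```text
t 1.1 grasp [0.2603 0.568  0.1604] yaw 2.1508 w 0.0615 F [ 0.38 -0.57 -0.37] M [ 0.    0.08 -0.05]
shift units [-14.218   3.571   2.418] turn units [-0.007  0.002 -0.023]
```

Request:
step_arm([
  [-0.42, -0.9, 0.22, 0, 0, 0, 0],
  [-0.42, -0.9, 0.22, 0, 0, 0, 0],
  [-0.42, -0.9, 0.22, 0, 0, 0, 0],
  [-0.42, -0.9, 0.22, 0, 0, 0, 0],
  [-0.42, -0.9, 0.22, 0, 0, 0, 0],
  [-0.42, -0.9, 0.22, 0, 0, 0, 0],
  [-0.42, -0.9, 0.22, 0, 0, 0, 0],
  [-0.42, -0.9, 0.22, 0, 0, 0, 0],
  [-0.42, -0.9, 0.22, 0, 0, 0, 0],
  [-0.42, -0.9, 0.22, 0, 0, 0, 0],
])

```text
time: 2.1
position: [0.431, 0.41, 0.3256]
tool_rot: [0.475, 0.88, 0.001, 0.0]
ft_force: [-0.4, 0.4, 0.3]
grip_width: 0.0622
```

Request:
step_arm([
  [-0.42, -0.9, 0.22, 0.4, 0, 0, 0],
  [-0.42, -0.9, 0.22, 0.4, 0, 0, 0],
  [-0.42, -0.9, 0.22, 0.4, 0, 0, 0],
  [-0.42, -0.9, 0.22, 0.4, 0, 0, 0],
  [-0.42, -0.9, 0.22, 0.4, 0, 0, 0],
  [-0.42, -0.7, 0.2, 0.4, 0, 0, -0.02],
  [-0.42, 0, 0, 0, 0, 0, 0],
  [-0.42, 0, 0, 0, 0, 0, 0],
  [-0.42, 0, 0, 0, 0, 0, 0],
  [-0.42, 0, 0, 0, 0, 0, 0],
])

```text
time: 3.1
position: [0.528, 0.3207, 0.2653]
tool_rot: [0.473, 0.881, 0.0, 0.0]
ft_force: [0.8, -0.4, -0.4]
grip_width: 0.062
```

```bash
python3 go.py .5297 .3195 .022 2.154; python3 -c "
from h import *
a,_=grab('top','top1');b,_=grab('scene','scene1')
r=lambda a,x,y:cv2.resize(a[y-48:y+48,x-64:x+64,::-1],(400,300),interpolation=cv2.INTER_CUBIC)
cv2.imwrite('pics/c1.png',np.hstack([r(a,183,194),r(b,290,147)]))"
```

```text
t 3.1 grasp [0.5281 0.3208 0.1013] yaw 2.1572 w 0.062 F [ 0.85 -0.43 -0.43] M [ 0.09  0.05 -0.01]
shift units [-0.077  0.023  3.173] turn units [ 0.004 -0.001  0.023]
```

View pics/c1.png

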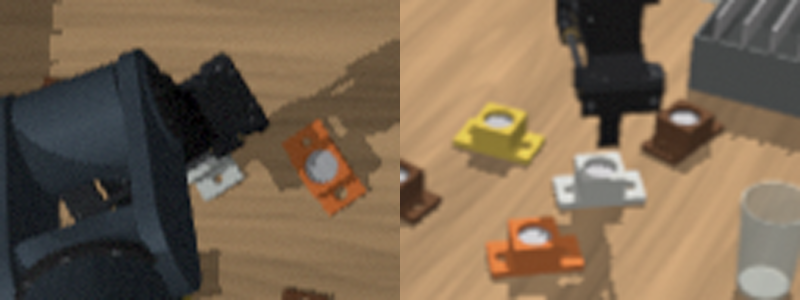

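Descending around the white block; the orange block is clear of the gripper.

Request:
step_arm([
  [-0.42, -0.08, 0.02, 0.4, 0, 0, 0],
  [-0.42, 0, 0, 0.5, 0, 0, 0],
  [-0.42, 0, 0, 0.5, 0, 0, 0],
  [-0.42, 0, 0, 0.5, 0, 0, 0],
  [-0.42, 0, 0, 0.5, 0, 0, 0],
  [-0.42, 0, 0, 0.4, 0, 0, 0],
  [-0.42, 0, 0, 0.3, 0, 0, 0],
  [-0.42, 0, 0, 0.07, 0, 0, 0],
  [-0.42, 0, 0, 0, 0, 0, 0],
  [-0.42, 0, 0, 0, 0, 0, 0],
])

```text
time: 4.2
position: [0.5305, 0.3185, 0.186]
tool_rot: [0.473, 0.881, 0.0, 0.0]
ft_force: [-0.1, 1.1, 0.1]
grip_width: 0.0621
```

```bash
python3 go.py .5297 .3195 .022 2.154; python3 -c "
from h import *
b,_=grab('scene','scene2')
r=lambda a,x,y:cv2.resize(a[y-36:y+36,x-48:x+48,::-1],(640,480),interpolation=cv2.INTER_CUBIC)
cv2.imwrite('pics/c2.png',r(b,290,150))"
```

```text
t 4.2 grasp [0.5307 0.3186 0.022 ] yaw 2.1561 w 0.0621 F [-0.14  1.1   0.06] M [ 0.08  0.05 -0.  ]
shift units [ 0.052 -0.013 -0.002] turn units [0.007 0.002 0.015]
```

View pics/c2.png

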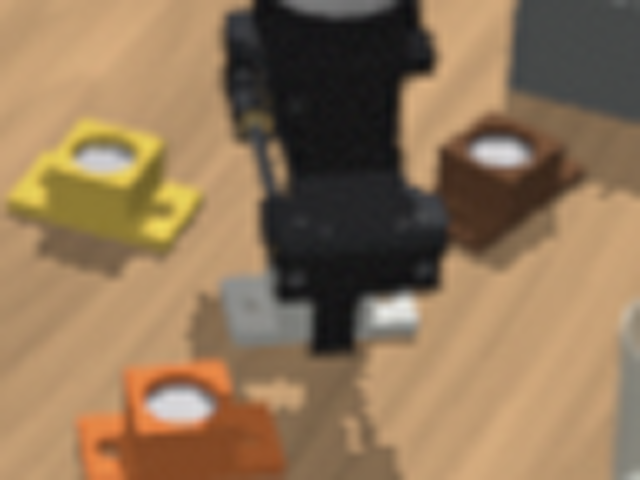

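The near finger stands in front of the block's flat side, roughly central. Closing, then lifting gently.

Request:
step_arm([
  [1, 0, 0, 0, 0, 0, 0],
  [1, 0, 0, 0, 0, 0, 0],
  [1, 0, 0, 0, 0, 0, 0],
  [1, 0, 0, 0, 0, 0, 0],
  [1, 0, 0, 0, 0, 0, 0],
  [1, 0, 0, 0, 0, 0, 0],
  [1, 0, 0, -0.1, 0, 0, 0],
  [1, 0, 0, -0.3, 0, 0, 0],
  [1, 0, 0, -0.6, 0, 0, 0],
  [1, 0, 0, -0.8, 0, 0, 0],
], squeeze=25)

```text
time: 5.25
position: [0.5299, 0.3181, 0.2306]
tool_rot: [0.473, 0.881, -0.001, -0.001]
ft_force: [0.0, -0.3, -3.8]
grip_width: 0.0457
```

Request:
step_arm([
  [1, 0, 0, -0.8, 0, 0, 0],
  [1, 0, 0, -0.8, 0, 0, 0],
  [1, 0, 0, -0.8, 0, 0, 0],
  [1, 0, 0, -0.4, 0, 0, 0],
  [1, 0, 0, 0, 0, 0, 0.75],
  [1, 0, 0, 0, 0, 0, 0.75],
  [1, 0, 0, 0, 0, 0, 0.75],
  [1, 0, 0, 0, 0, 0, 0.75],
  [1, 0, 0, 0, 0, 0, 0.75],
  [1, 0, 0, 0, 0, 0, 0],
])

```text
time: 6.25
position: [0.53, 0.3183, 0.3005]
tool_rot: [0.685, 0.729, -0.0, -0.0]
ft_force: [0.1, 0.7, -3.2]
grip_width: 0.0458
```

```bash
python3 go.py .5711 -.0085 .10 1.624
```

```text
t 6.25 grasp [0.53   0.3182 0.1365] yaw 1.6326 w 0.0458 F [ 0.06  0.73 -3.19] M [ 0.03 -0.01  0.05]
shift units [-13.145   0.836   1.465] turn units [-0.004  0.002  0.062]
```

Request:
step_arm([
  [1, -0.9, 0.06, 0, 0, 0, 0],
  [1, -0.9, 0.06, 0, 0, 0, 0],
  [1, -0.9, 0.06, 0, 0, 0, 0],
  [1, -0.9, 0.06, 0, 0, 0, 0],
  [1, -0.9, 0.06, 0, 0, 0, 0],
  [1, -0.9, 0.06, 0, 0, 0, 0],
  [1, -0.9, 0.06, 0, 0, 0, 0],
  [1, -0.9, 0.06, 0, 0, 0, 0],
  [1, -0.9, 0.06, 0, 0, 0, 0],
  [1, -0.9, 0.06, 0, 0, 0, 0],
])

```text
time: 7.25
position: [0.5591, 0.0938, 0.3007]
tool_rot: [0.684, 0.729, -0.0, 0.0]
ft_force: [-0.3, 0.4, -3.8]
grip_width: 0.0457
```

Request:
step_arm([
  [1, -0.9, 0.06, 0, 0, 0, 0.06],
  [1, -0.9, 0.06, 0, 0, 0, 0],
  [1, -0.9, 0.06, 0, 0, 0, 0],
  [1, -0.9, 0.06, 0, 0, 0, 0],
  [1, -0.5, 0, 0, 0, 0, 0],
  [1, 0, 0, 0.7, 0, 0, 0],
  [1, 0, 0, 0.7, 0, 0, 0],
  [1, 0, 0, 0, 0, 0, 0],
  [1, 0, 0, 0, 0, 0, 0],
  [1, 0, 0, 0, 0, 0, 0],
])

```text
time: 8.25
position: [0.5711, -0.007, 0.2663]
tool_rot: [0.688, 0.726, 0.0, 0.001]
ft_force: [0.3, -0.1, -3.1]
grip_width: 0.0463
```

```bash
python3 go.py .5711 -.0085 .062 1.624; python3 -c "
from h import *
a,_=grab('top','top3');b,_=grab('scene','scene3')
r=lambda a,x,y:cv2.resize(a[y-48:y+48,x-64:x+64,::-1],(400,300),interpolation=cv2.INTER_CUBIC)
cv2.imwrite('pics/c3.png',np.hstack([r(a,286,180),r(b,260,210)]))"
```

```text
t 8.25 grasp [ 0.5714 -0.0071  0.1023] yaw 1.6251 w 0.0463 F [ 0.27 -0.08 -3.13] M [-0.01 -0.03  0.01]
shift units [-0.056 -0.017  1.613] turn units [0.011 0.003 0.008]
```

View pics/c3.png

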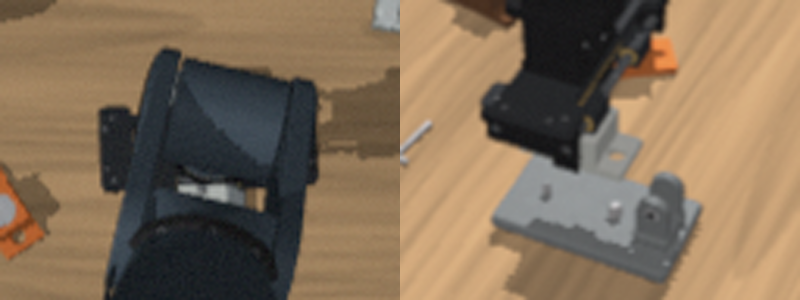

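Request:
step_arm([
  [1, -0.03, 0, 0.3, 0, 0, 0],
  [1, 0, 0, 0.3, 0, 0, 0],
  [1, 0, 0, 0.3, 0, 0, 0],
  [1, 0, 0, 0.3, 0, 0, 0],
  [1, 0, 0, 0.3, 0, 0, 0],
  [1, 0, 0, 0.1, 0, 0, 0],
  [1, 0, 0, 0, 0, 0, 0],
  [1, 0, 0, 0, 0, 0, 0],
  [1, 0, 0, 0, 0, 0, 0],
  [1, 0, 0, 0, 0, 0, 0],
])

```text
time: 9.35
position: [0.5709, -0.008, 0.2259]
tool_rot: [0.688, 0.726, 0.0, 0.0]
ft_force: [0.6, -0.0, -3.2]
grip_width: 0.0459
```

```bash
python3 go.py .5711 -.0085 .058 1.624
cat > chk.py <<'E'
import sys
from fit import *
tag=sys.argv[1]; n='scene'
I0=np.load('pics/scene0.npz')['im']; I,_=grab('scene',tag)
o=status.get_obs()
from scipy.spatial.transform import Rotation as Ro
R=Ro.from_quat(o['tool_rot']).as_matrix();g=np.array(o['position'])+R[:,2]*.164
yaw=np.arctan2(R[1,0],R[0,0])-np.pi/2
win=(215,180,305,260);k=8
c=cv2.resize(I[win[1]:win[3],win[0]:win[2],::-1],None,fx=k,fy=k,interpolation=cv2.INTER_CUBIC)
def pl(P,col,closed=True):
    q=(proj(n,P)-[win[0],win[1]]+.5)*k-.5
    cv2.polylines(c,[np.round(q*16).astype(np.int32)],closed,col,1,cv2.LINE_AA,4)
def T(P,x,y,z,th):
    Rz=np.array([[np.cos(th),-np.sin(th),0],[np.sin(th),np.cos(th),0],[0,0,1]]);return np.array(P)/1000@Rz.T+[x,y,z]
def circ(cx,r,z): a=np.linspace(0,2*np.pi,40);return np.c_[cx+r*np.cos(a),r*np.sin(a),0*a+z]
zb=float(sys.argv[2]) if len(sys.argv)>2 else g[2]-.022
bl=(g[0],g[1],zb,yaw)
rect=lambda x,y,z:[[-x,-y,z],[x,-y,z],[x,y,z],[-x,y,z]]
for P in(rect(45,23,0),rect(45,23,8),rect(23,23,34),rect(23,23,8),circ(32,7,8),circ(-32,5,8),circ(0,17,34)): pl(T(P,*bl),(0,255,0))
bs=(.5715,-.0075,0,.053)
for P in(rect(0,0,0),[[-65,-45,18],[95,-45,18],[95,45,18],[-65,45,18]],circ(32,6,18),circ(-32,4,18)): pl(T(P,*bs),(0,0,255))
print('block from gripper',np.round(bl,4))
cv2.imwrite(f'pics/{tag}_o.png',c)
E
python3 chk.py s4
```

```text
t 9.35 grasp [ 0.5711 -0.008   0.0619] yaw 1.6242 w 0.0459 F [ 0.55 -0.04 -3.2 ] M [-0.03  0.01  0.01]
shift units [-0.02   0.001  0.155] turn units [0.005 0.002 0.001]
block from gripper [ 0.571  -0.008   0.0398  0.0533]
```

View pics/s4_o.png

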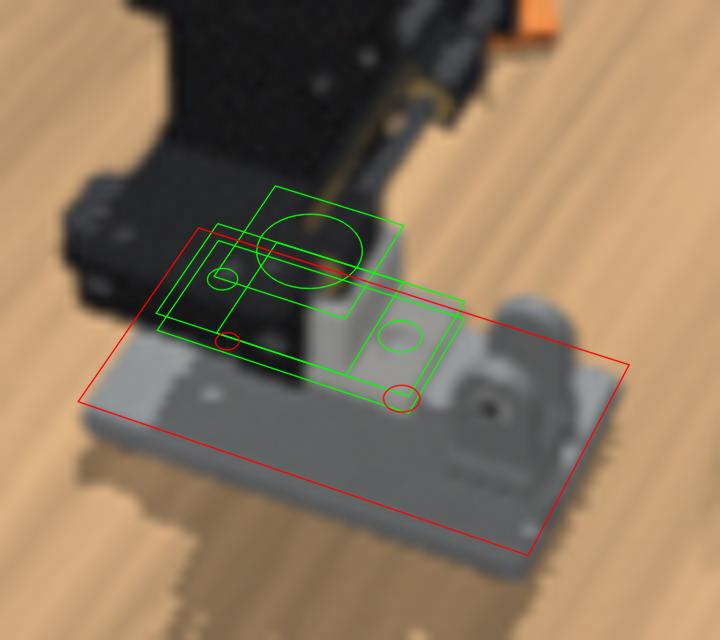

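The red base overlay disagrees with what I see of the small peg (bright spot at 212,393). I'll check the pegs directly in the unobstructed first pictures.

Run:
```python
from fit import *
def draw(n,win,k,bs,fn):
    I=np.load(f'pics/{n}0.npz')['im']
    c=cv2.resize(I[win[1]:win[3],win[0]:win[2],::-1],None,fx=k,fy=k,interpolation=cv2.INTER_CUBIC)
    c=np.clip(c.astype(float)*1.5,0,255).astype(np.uint8)
    x,y,z,th=bs
    Rz=np.array([[np.cos(th),-np.sin(th),0],[np.sin(th),np.cos(th),0],[0,0,1]])
    def pl(P,col):
        q=(proj(n,np.array(P)/1000@Rz.T+[x,y,z])-[win[0],win[1]]+.5)*k-.5
        cv2.polylines(c,[np.round(q*16).astype(np.int32)],True,col,1,cv2.LINE_AA,4)
    def circ(cx,r,z): a=np.linspace(0,2*np.pi,40);return np.c_[cx+r*np.cos(a),r*np.sin(a),0*a+z]
    for z0,col in((18,(0,0,255)),(0,(255,0,0))): pl([[-65,-45,z0],[95,-45,z0],[95,45,z0],[-65,45,z0]],col)
    for P in(circ(32,6,18),circ(-32,4,18),circ(32,4,30),circ(-32,2.5,30)): pl(P,(0,255,0))
    for s in(-1,1): pl([[58,s*11,68],[86,s*11,68],[86,s*19,68],[58,s*19,68]],(0,255,255))
    cv2.imwrite(fn,c)
draw('scene',(220,205,300,255),9,(.5715,-.0075,0,.053),'pics/bs_s.png')
draw('top',(264,146,308,210),9,(.5708,-.0092,0,.054),'pics/bs_t.png')
```

```text
(no output)
```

View pics/bs_s.png

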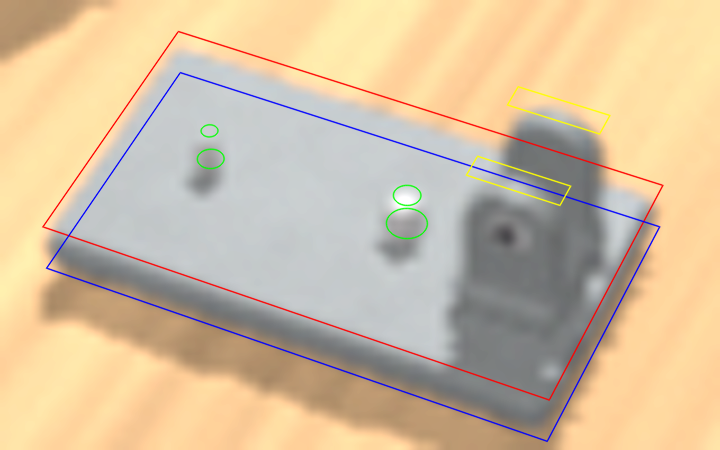

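View pics/bs_t.png

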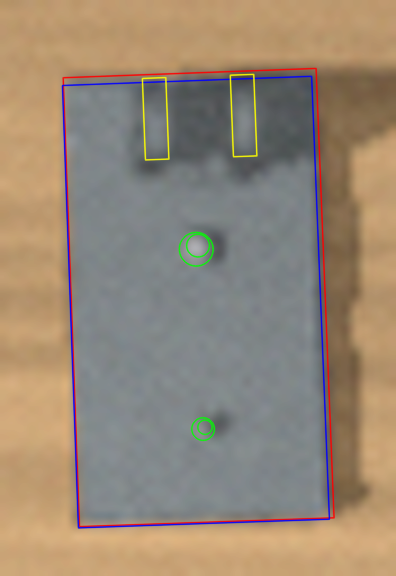

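Run:
```python
from fit import *
for n,pts in(('scene',[(233,225),(245,228),(255,235),(250,222),(238,230),(225,222),(262,250),(240,215),(278,219),(285,219)]),('top',[(275,170),(297,170),(275,200),(297,200),(268,180),(305,180),(281,157),(291,157)])):
    D=np.load(f'pics/{n}0.npz');
    for u,v in pts: print(n,u,v,D['im'][v,u],world(n,D['d'],[u],[v])[0].round(4))
D=np.load('pics/scene0.npz');s=soft(D['im'],(215,205,298,255))
cv2.imwrite('pics/sm.png',cv2.resize((s*255).astype(np.uint8),None,fx=9,fy=9,interpolation=cv2.INTER_NEAREST))
```

```text
scene 233 225 [132 134 136] [ 0.5212 -0.0307  0.0183]
scene 245 228 [133 135 136] [ 0.5536 -0.0233  0.0153]
scene 255 235 [132 135 136] [ 0.5886 -0.0327  0.0148]
scene 250 222 [132 135 136] [0.5558 0.0009 0.017 ]
scene 238 230 [129 133 133] [ 0.5406 -0.0383  0.0156]
scene 225 222 [190 153 112] [ 0.4851 -0.0144 -0.0025]
scene 262 250 [122 100  74] [ 6.222e-01 -5.850e-02  1.000e-04]
scene 240 215 [132 135 136] [0.5199 0.0099 0.0191]
scene 278 219 [86 89 90] [0.6369 0.0022 0.0654]
scene 285 219 [130 117 104] [0.6515 0.0133 0.0621]
top 275 170 [86 89 92] [0.6122 0.0257 0.0199]
top 297 170 [83 86 89] [ 0.6136 -0.0446  0.0189]
top 275 200 [88 92 95] [0.5164 0.0239 0.0177]
top 297 200 [86 90 92] [ 0.5177 -0.046   0.0185]
top 268 180 [123  99  72] [ 0.582   0.0472 -0.005 ]
top 305 180 [122 100  74] [ 5.837e-01 -7.240e-02  1.000e-04]
top 281 157 [69 72 74] [0.6474 0.009  0.0661]
top 291 157 [74 78 79] [ 0.6481 -0.0218  0.065 ]
```

View pics/sm.png

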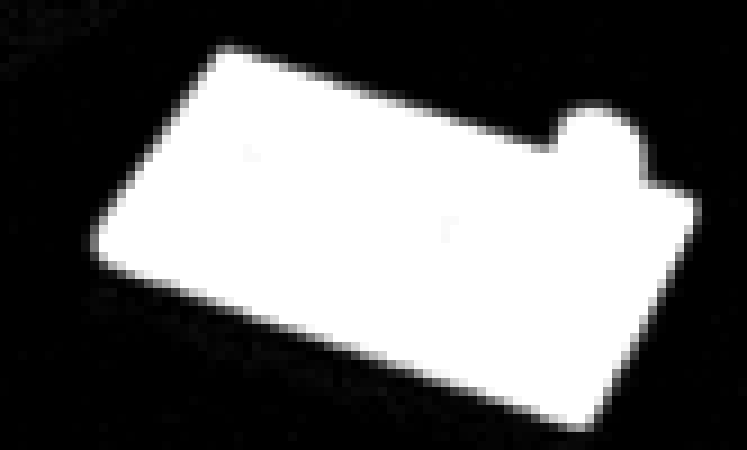

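Run:
```python
from fit import *
from scipy.optimize import minimize
I={n:np.load(f'pics/{n}0.npz')['im'] for n in('top','scene')}
W={'top':(262,143,310,212),'scene':(215,205,298,255)}
rc=lambda x0,x1,y0,y1,z0,z1,r=0:box(x0,x1,y0,y1,z0,z1)
def cheek(y0,y1): 
    a=np.linspace(0,np.pi,15);pts=np.r_[[[58,18],[86,18]],np.c_[72+14*np.cos(a),54+14*np.sin(a)]]
    return np.concatenate([np.c_[pts[:,0],0*pts[:,0]+y,pts[:,1]] for y in(y0,y1)])/1000
parts=[box(-65,95,-45,45,0,18),cheek(-19,-11),cheek(11,19),box(55,89,-22,22,18,30)]
for n in('top','scene'):
    s=soft(I[n],W[n])
    for free in(3,4,6):
        def f(p):
            q=np.array([0.57,-.008,.053,0,1,1.]);q[:free]=[p[0]/1000,p[1]/1000,p[2],*([p[3]/1000] if free>3 else []),*(p[4:6] if free>4 else [])]
            P=[a*[q[4],q[5],1] for a in parts]
            return ((mask(n,P,q[:4],W[n])-s)**2).sum()
        x0=np.array([569,-10,.053,0,1,1.])[:free]
        best=None
        for d in([0,0],[-6,-6],[5,5],[-6,5]):
            x=x0.copy();x[:2]+=d
            sx=np.vstack([x]+[x+np.eye(free)[i]*[6,6,.1,6,.04,.04][i] for i in range(free)])
            r=minimize(f,x,method='Nelder-Mead',options=dict(initial_simplex=sx,xatol=.01,fatol=.001,maxiter=600))
            if best is None or r.fun<best.fun:best=r
        print(n,free,best.x.round(3),best.fun.round(2))
```

```text
top 3 [ 5.7075e+02 -9.2400e+00  5.2000e-02] 8.11
top 4 [ 5.7116e+02 -9.3460e+00  5.2000e-02 -5.2350e+00] 4.77
top 6 [ 5.71249e+02 -9.29900e+00  5.10000e-02 -3.52800e+00  9.89000e-01
  9.91000e-01] 1.96
scene 3 [ 5.71155e+02 -8.16000e+00  4.30000e-02] 104.85
scene 4 [ 5.57293e+02  2.04710e+01  5.00000e-02 -3.52660e+01] 26.6
scene 6 [ 5.71081e+02 -6.74400e+00  5.30000e-02 -2.99200e+00  9.76000e-01
  9.10000e-01] 7.27
```

Run:
```python
from fit import *
def draw(n,win,k,bs):
    I=np.load(f'pics/{n}0.npz')['im']
    c=cv2.resize(I[win[1]:win[3],win[0]:win[2],::-1],None,fx=k,fy=k,interpolation=cv2.INTER_NEAREST)
    c=np.clip((c.astype(float)-30)*1.6,0,255).astype(np.uint8)
    x,y,th=bs
    Rz=np.array([[np.cos(th),-np.sin(th),0],[np.sin(th),np.cos(th),0],[0,0,1]])
    def pl(P,col):
        q=(proj(n,np.array(P)/1000@Rz.T+[x,y,0])-[win[0],win[1]]+.5)*k-.5
        cv2.polylines(c,[np.round(q*16).astype(np.int32)],True,col,1,cv2.LINE_AA,4)
    def circ(cx,r,z): a=np.linspace(0,2*np.pi,40);return np.c_[cx+r*np.cos(a),r*np.sin(a),0*a+z]
    for P in(circ(32,6,18),circ(-32,4,18),circ(32,6,26),circ(-32,4,26),circ(32,4,30),circ(-32,2.5,30)): pl(P,(0,255,0))
    return c
a=draw('scene',(238,216,273,238),20,(.5712,-.008,.053))
b=draw('top',(278,168,294,198),14,(.5712,-.0093,.052))
cv2.imwrite('pics/pg.png',a);cv2.imwrite('pics/pgt.png',b)
```

```text
(no output)
```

View pics/pg.png

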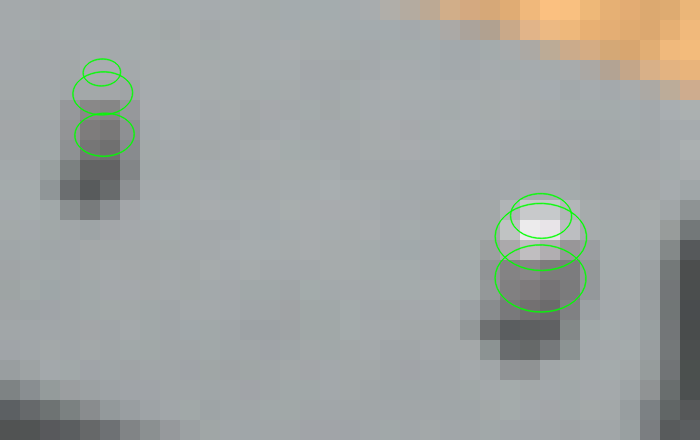

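View pics/pgt.png

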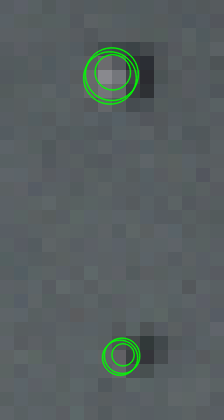

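The pegs overlay within about 1 mm in both views, and the bright spot was only a lit patch. Now lowering slowly onto the noses.

Request:
step_arm([
  [1, -0.02, 0, 0.1, 0, 0, 0],
  [1, 0, 0, 0.1, 0, 0, 0],
  [1, 0, 0, 0.1, 0, 0, 0],
  [1, 0, 0, 0.05, 0, 0, 0],
  [1, 0, 0, 0.04, 0, 0, 0],
  [1, 0, 0, 0.04, 0, 0, 0],
  [1, 0, 0, 0.04, 0, 0, 0],
  [1, 0, 0, 0.04, 0, 0, 0],
  [1, 0, 0, 0, 0, 0, 0],
  [1, 0, 0, 0, 0, 0, 0],
])

```text
time: 10.4
position: [0.5708, -0.0085, 0.2128]
tool_rot: [0.688, 0.726, 0.0, 0.0]
ft_force: [-0.3, -0.0, -2.8]
grip_width: 0.0458
```

```bash
python3 go.py .5712 -.0085 .04 1.624;python3 chk.py s5
```

```text
t 10.4 grasp [ 0.5708 -0.0085  0.0488] yaw 1.6241 w 0.0458 F [-0.34 -0.02 -2.81] M [ 0.08 -0.02 -0.06]
shift units [-0.002  0.014  0.351] turn units [0.    0.    0.001]
block from gripper [ 0.5709 -0.0085  0.0268  0.0533]
```

View pics/s5_o.png

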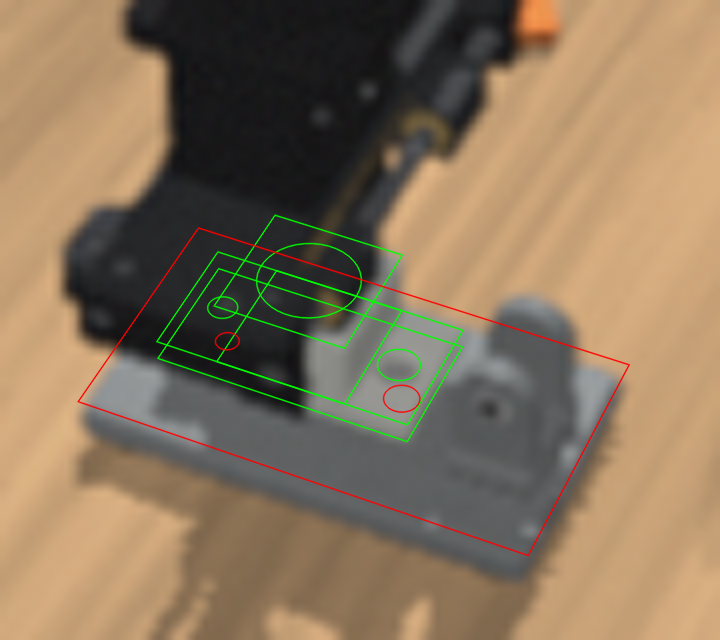

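Request:
step_arm([
  [1, 0, 0, 0.03, 0, 0, 0],
  [1, 0, 0, 0.03, 0, 0, 0],
  [1, 0, 0, 0.03, 0, 0, 0],
  [1, 0, 0, 0.03, 0, 0, 0],
  [1, 0, 0, 0.02, 0, 0, 0],
  [1, 0, 0, 0, 0, 0, 0],
  [1, 0, 0, 0, 0, 0, 0],
  [1, 0, 0, 0, 0, 0, 0],
  [1, 0, 0, 0, 0, 0, 0],
  [1, 0, 0, 0, 0, 0, 0],
])

```text
time: 11.45
position: [0.5711, -0.0087, 0.2093]
tool_rot: [0.688, 0.726, 0.0, 0.0]
ft_force: [1.5, -2.6, -3.6]
grip_width: 0.0458
```

```bash
python3 go.py .5712 -.0085 .04 1.624
```

```text
t 11.45 grasp [ 0.5712 -0.0088  0.0453] yaw 1.6242 w 0.0458 F [ 1.55 -2.64 -3.59] M [-0.5  -0.23 -0.06]
shift units [ 0.011 -0.     0.213] turn units [0.006 0.004 0.001]
```

The block is engaged, with a small side force of about 3 N towards -y and +x. I'll give way to it and continue.

Request:
step_arm([
  [1, -0.02, 0.01, 0, 0, 0, 0],
  [1, -0.01, 0.01, 0.03, 0, 0, 0],
  [1, 0, 0, 0.03, 0, 0, 0],
  [1, 0, 0, 0.03, 0, 0, 0],
  [1, 0, 0, 0, 0, 0, 0],
  [1, 0, 0, 0, 0, 0, 0],
  [1, 0, 0, 0, 0, 0, 0],
  [1, 0, 0, 0, 0, 0, 0],
  [1, 0, 0, 0, 0, 0, 0],
  [1, 0, 0, 0, 0, 0, 0],
])

```text
time: 12.45
position: [0.5712, -0.0091, 0.2069]
tool_rot: [0.688, 0.726, -0.0, -0.0]
ft_force: [0.6, -0.4, -2.6]
grip_width: 0.0458
```

```bash
python3 go.py .5712 -.0085 .04 1.624
```

```text
t 12.45 grasp [ 0.5711 -0.0091  0.0429] yaw 1.6241 w 0.0458 F [ 0.59 -0.45 -2.58] M [-0.06 -0.05  0.02]
shift units [0.022 0.004 0.116] turn units [-0.003 -0.002  0.001]
```

Request:
step_arm([
  [1, 0, 0, 0.03, 0, 0, 0],
  [1, 0, 0, 0.03, 0, 0, 0],
  [1, 0, 0, 0.02, 0, 0, 0],
  [1, 0, 0, 0.02, 0, 0, 0],
  [1, 0, 0, 0.01, 0, 0, 0],
  [1, 0, 0, 0, 0, 0, 0],
  [1, 0, 0, 0, 0, 0, 0],
  [1, 0, 0, 0, 0, 0, 0],
  [1, 0, 0, 0, 0, 0, 0],
  [1, 0, 0, 0, 0, 0, 0],
])

```text
time: 13.45
position: [0.5713, -0.0092, 0.2043]
tool_rot: [0.688, 0.726, -0.0, -0.0]
ft_force: [-0.8, 0.0, -2.5]
grip_width: 0.0457
```

```bash
python3 go.py .5712 -.0085 .04 1.624
```

```text
t 13.45 grasp [ 0.5713 -0.0092  0.0403] yaw 1.6241 w 0.0457 F [-0.75  0.04 -2.52] M [ 0.02  0.03 -0.03]
shift units [ 0.027 -0.004  0.01 ] turn units [-0.    -0.     0.001]
```

No bottom contact yet. Another 1 mm.

Request:
step_arm([
  [1, 0, 0, 0.01, 0, 0, 0],
  [1, 0, 0, 0.01, 0, 0, 0],
  [1, 0, 0, 0.01, 0, 0, 0],
  [1, 0, 0, 0.01, 0, 0, 0],
  [1, 0, 0, 0, 0, 0, 0],
  [1, 0, 0, 0, 0, 0, 0],
  [1, 0, 0, 0, 0, 0, 0],
  [1, 0, 0, 0, 0, 0, 0],
  [1, 0, 0, 0, 0, 0, 0],
  [1, 0, 0, 0, 0, 0, 0],
])

```text
time: 14.45
position: [0.5713, -0.0092, 0.2038]
tool_rot: [0.688, 0.726, 0.0, 0.0]
ft_force: [-2.3, -0.3, 6.4]
grip_width: 0.0461
```

```bash
python3 go.py .5712 -.0085 .04 1.624
```

```text
t 14.45 grasp [ 0.5714 -0.0092  0.0398] yaw 1.6241 w 0.0461 F [-2.32 -0.31  6.39] M [ 0.19  0.39 -0.01]
shift units [ 0.028 -0.005 -0.006] turn units [0.002 0.    0.001]
```

Bottom reached: 9 N of upward reaction with the grasp point at z .0398. Releasing and retreating straight up.

Request:
step_arm([
  [0.0, 0, 0, 0, 0, 0, 0],
  [-0.2, 0, 0, 0, 0, 0, 0],
  [-0.4, 0, 0, 0, 0, 0, 0],
  [-0.45, 0, 0, 0, 0, 0, 0],
  [-0.45, 0, 0, 0, 0, 0, 0],
  [-0.45, 0, 0, 0, 0, 0, 0],
  [-0.45, 0, 0, 0, 0, 0, 0],
  [-0.45, 0, 0, -0.1, 0, 0, 0],
  [-0.45, 0, 0, -0.3, 0, 0, 0],
  [-0.45, 0, 0, -0.6, 0, 0, 0],
])

```text
time: 15.45
position: [0.571, -0.0091, 0.2281]
tool_rot: [0.688, 0.726, -0.001, -0.001]
ft_force: [-0.3, 0.1, 0.3]
grip_width: 0.063
```

Request:
step_arm([
  [-0.45, 0, 0, -0.9, 0, 0, 0],
  [-0.45, 0, 0, -0.9, 0, 0, 0],
  [-0.45, 0, 0, -0.9, 0, 0, 0],
  [-0.45, 0, 0, -0.9, 0, 0, 0],
  [-0.45, -0.9, -0.3, 0, 0, 0, 0],
  [-0.45, -0.9, -0.3, 0, 0, 0, 0],
  [-0.45, -0.9, -0.3, 0, 0, 0, 0],
  [-0.45, -0.9, -0.3, 0, 0, 0, 0],
  [-0.45, -0.9, -0.3, 0, 0, 0, 0],
  [-0.45, -0.9, -0.3, 0, 0, 0, 0],
])

```text
time: 16.45
position: [0.5332, -0.1472, 0.319]
tool_rot: [0.688, 0.726, 0.0, 0.0]
ft_force: [1.1, -0.1, -0.4]
grip_width: 0.063
```

```bash
python3 go.py .468 -.3365 .10 1.034
cat > blk.py <<'E'
import sys
from fit import *
t=sys.argv[1]
n='scene';I,_=grab(n,t);k=8;win=(215,185,305,260)
c=cv2.resize(I[win[1]:win[3],win[0]:win[2],::-1],None,fx=k,fy=k,interpolation=cv2.INTER_CUBIC)
x,y,z,th=.5713,-.0092,.018,.053
Rz=np.array([[np.cos(th),-np.sin(th),0],[np.sin(th),np.cos(th),0],[0,0,1]])
for X,Z0 in((45,0),(45,8),(23,34)):
    q=(proj(n,np.array([[-X,-23,Z0],[X,-23,Z0],[X,23,Z0],[-X,23,Z0]])/1000@Rz.T+[x,y,z])-[win[0],win[1]]+.5)*k-.5
    cv2.polylines(c,[np.round(q*16).astype(np.int32)],True,(0,255,0),1,cv2.LINE_AA,4)
cv2.imwrite(f'pics/{t}_o.png',c)
grab('top',t+'t')
E
python3 blk.py s6
```

```text
t 16.45 grasp [ 0.5333 -0.1473  0.155 ] yaw 1.6243 w 0.063 F [ 1.06 -0.06 -0.43] M [ 0.03  0.03 -0.02]
shift units [-7.419 -3.015  2.2  ] turn units [5.000e-03 1.000e-03 4.227e+00]
```

View pics/s6_o.png

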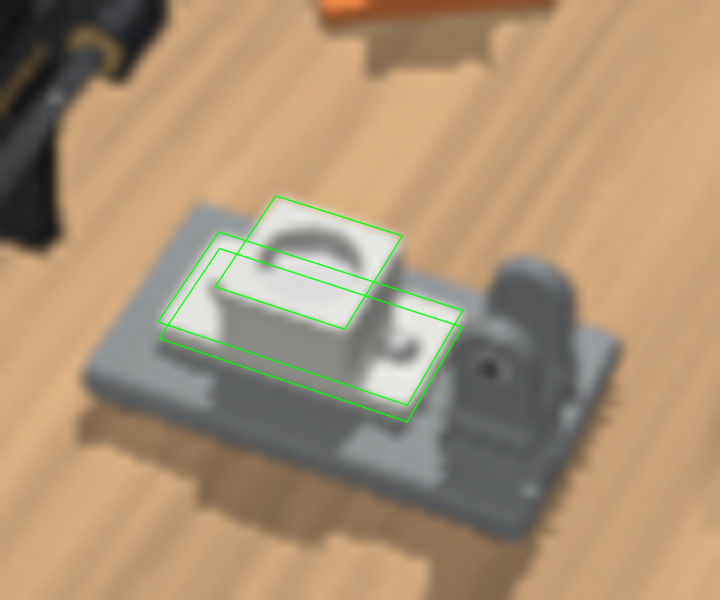

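View pics/s6t.png

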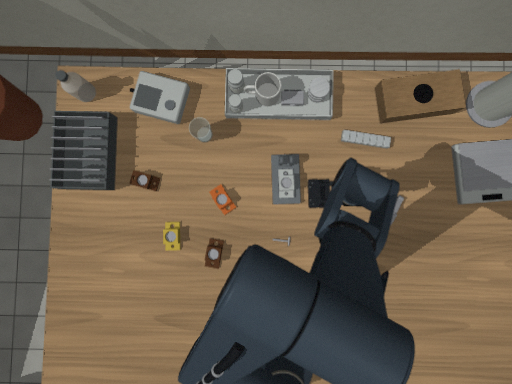

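The block sits flat on the base, with the peg visible in its hole (crop 400,348), and it matches the seated outline. On to the lever.

Request:
step_arm([
  [-0.3, -0.93, -0.38, 0, 0, 0, 0],
  [-0.3, -0.93, -0.38, 0, 0, 0, 0],
  [-0.3, -0.93, -0.38, 0, 0, 0, 0],
  [-0.3, -0.93, -0.38, 0, 0, 0, 0],
  [-0.3, -0.93, -0.38, 0, 0, 0, 0],
  [-0.3, -0.93, -0.38, 0, 0, 0, 0],
  [-0.3, -0.93, -0.38, 0, 0, 0, 0],
  [-0.3, -0.93, -0.38, 0, 0, 0, 0],
  [-0.3, 0, 0, 0, 0, 0, 0.8],
  [-0.3, 0, 0, 0, 0, 0, 0.8],
])

```text
time: 17.55
position: [0.4676, -0.3364, 0.3187]
tool_rot: [0.767, 0.642, 0.0, 0.0]
ft_force: [1.1, -0.6, 0.2]
grip_width: 0.0564
```

Request:
step_arm([
  [-0.3, 0, 0, 0.5, 0, 0, 0.8],
  [-0.3, 0, 0, 0.5, 0, 0, 0.8],
  [-0.3, 0, 0, 0.5, 0, 0, 0.8],
  [-0.3, 0, 0, 0.5, 0, 0, 0.23],
  [-0.3, 0, 0, 0, 0, 0, 0],
  [-0.3, 0, 0, 0, 0, 0, 0],
  [-0.3, 0, 0, 0, 0, 0, 0],
  [-0.3, 0, 0, 0, 0, 0, 0],
  [-0.3, 0, 0, 0, 0, 0, 0],
  [-0.3, 0, 0, 0, 0, 0, 0],
])

```text
time: 18.55
position: [0.4677, -0.3362, 0.2686]
tool_rot: [0.869, 0.494, 0.0, 0.0]
ft_force: [0.4, 0.6, 0.2]
grip_width: 0.0564
```

```bash
python3 go.py .4659 -.3351 .026 1.035; python3 -c "
from h import *
b,_=grab('scene','s7')
cv2.imwrite('pics/s7c.png',cv2.resize(b[230:350,70:230,::-1],(800,600),interpolation=cv2.INTER_CUBIC))"
```

```text
t 18.55 grasp [ 0.4678 -0.3363  0.1046] yaw 1.0336 w 0.0564 F [0.41 0.55 0.19] M [-0.01 -0.02  0.07]
shift units [ 0.005 -0.091  3.146] turn units [ 0.005  0.001 -0.01 ]
```

View pics/s7c.png

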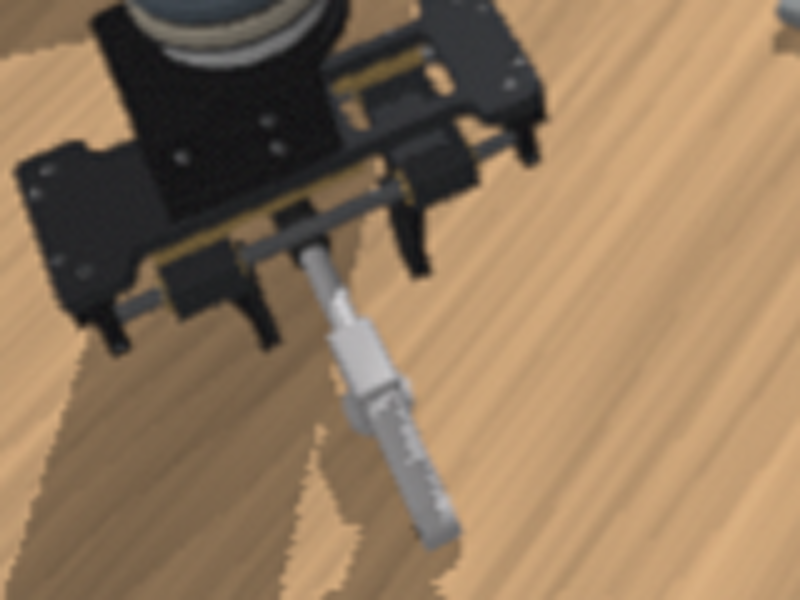

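The fingers straddle the lever line and line up with it. Descending to the head at the balance point.

Request:
step_arm([
  [-0.3, 0, -0.09, 0.5, 0, 0, 0],
  [-0.3, 0, 0, 0.5, 0, 0, 0],
  [-0.3, 0, 0, 0.5, 0, 0, 0],
  [-0.3, 0, 0, 0.5, 0, 0, 0],
  [-0.3, 0, 0, 0.5, 0, 0, 0],
  [-0.3, 0, 0, 0.4, 0, 0, 0],
  [-0.3, 0, 0, 0.24, 0, 0, 0],
  [-0.3, 0, 0, 0, 0, 0, 0],
  [-0.3, 0, 0, 0, 0, 0, 0],
  [-0.3, 0, 0, 0, 0, 0, 0],
])

```text
time: 19.6
position: [0.4659, -0.3352, 0.1903]
tool_rot: [0.869, 0.494, 0.0, 0.001]
ft_force: [-0.5, 0.4, -0.4]
grip_width: 0.0569
```

```bash
python3 go.py .4659 -.3351 .026 1.035; python3 -c "
from h import *
b,_=grab('scene','s8')
cv2.imwrite('pics/s8c.png',cv2.resize(b[260:350,90:210,::-1],(800,600),interpolation=cv2.INTER_CUBIC))"
```

```text
t 19.6 grasp [ 0.466  -0.3354  0.0263] yaw 1.0336 w 0.0569 F [-0.45  0.43 -0.35] M [-0.02  0.06  0.08]
shift units [ 0.006 -0.01   0.011] turn units [ 0.008  0.003 -0.01 ]
```

View pics/s8c.png

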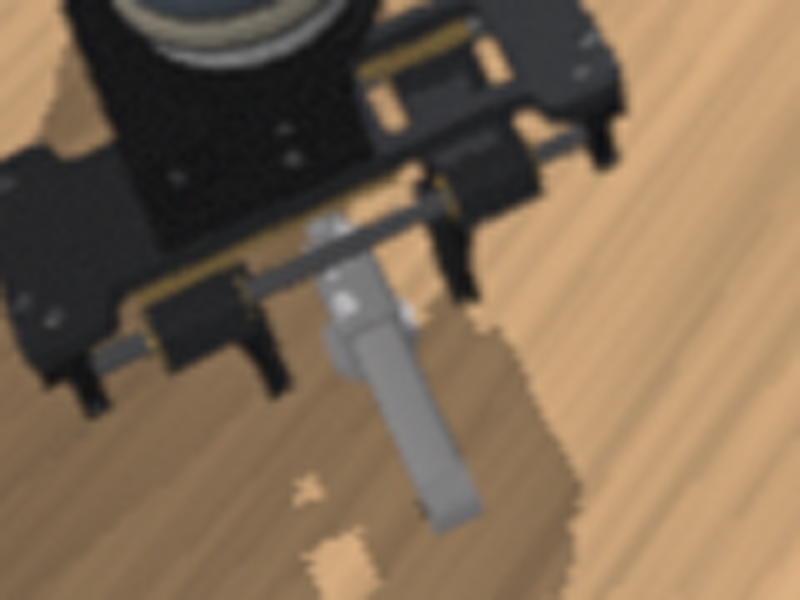

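The jaws straddle the head, with the fingertip midpoint near the press foot and balance point. Closing and lifting.

Request:
step_arm([
  [1, 0, 0, 0, 0, 0, 0],
  [1, 0, 0, 0, 0, 0, 0],
  [1, 0, 0, 0, 0, 0, 0],
  [1, 0, 0, 0, 0, 0, 0],
  [1, 0, 0, 0, 0, 0, 0],
  [1, 0, 0, 0, 0, 0, 0],
  [1, 0, 0, 0, 0, 0, 0],
  [1, 0, 0, -0.1, 0, 0, 0],
  [1, 0, 0, -0.3, 0, 0, 0],
  [1, 0, 0, -0.5, 0, 0, 0],
], squeeze=45)

```text
time: 20.65
position: [0.4652, -0.3346, 0.2117]
tool_rot: [0.869, 0.494, -0.0, -0.002]
ft_force: [-0.2, 0.1, -4.6]
grip_width: 0.0196
```

Request:
step_arm([
  [1, 0, 0, -0.6, 0, 0, 0],
  [1, 0, 0, -0.6, 0, 0, 0],
  [1, 0, 0, -0.6, 0, 0, 0],
  [1, 0, 0, -0.6, 0, 0, 0],
  [1, 0, 0, -0.6, 0, 0, 0],
  [1, 0, 0, -0.5, 0, 0, 0],
  [1, 0, 0, 0, 0, 0, 0],
  [1, 0, 0, 0, 0, 0, 0],
  [1, 0, 0, 0, 0, 0, 0],
  [1, 0, 0, 0, 0, 0, 0],
])

```text
time: 21.65
position: [0.4654, -0.3348, 0.2989]
tool_rot: [0.869, 0.494, -0.0, -0.001]
ft_force: [-0.3, -0.2, -4.0]
grip_width: 0.0196
```

```bash
python3 go.py .5683 -.0094 .125 1.624; python3 -c "
from h import *
b,_=grab('scene','s9');grab('top','s9t')
cv2.imwrite('pics/s9c.png',cv2.resize(b[200:350,60:260,::-1],(800,600),interpolation=cv2.INTER_CUBIC))"
```

```text
t 21.65 grasp [ 0.4652 -0.3346  0.1349] yaw 1.0334 w 0.0196 F [-0.29 -0.19 -4.02] M [-0.04 -0.02  0.02]
shift units [13.284 -3.115  0.409] turn units [-0.012 -0.008 -4.23 ]
```

View pics/s9c.png

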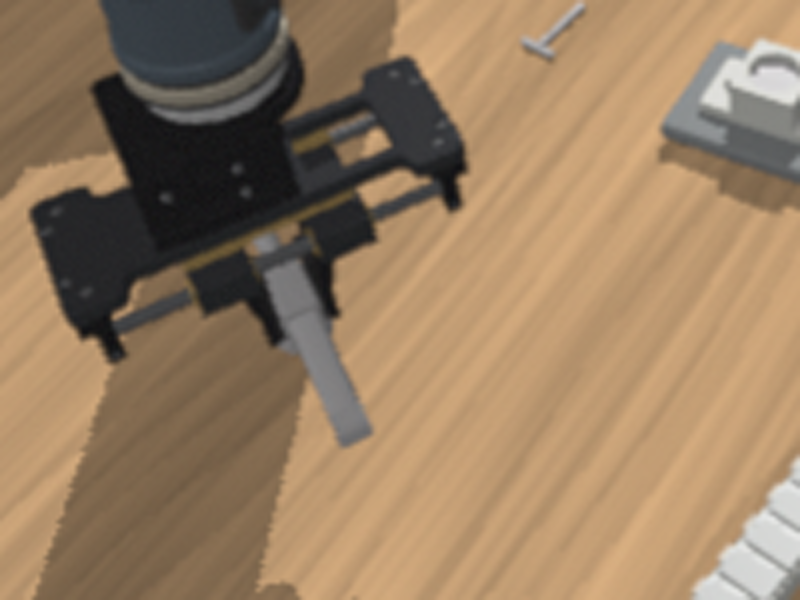

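View pics/s9t.png

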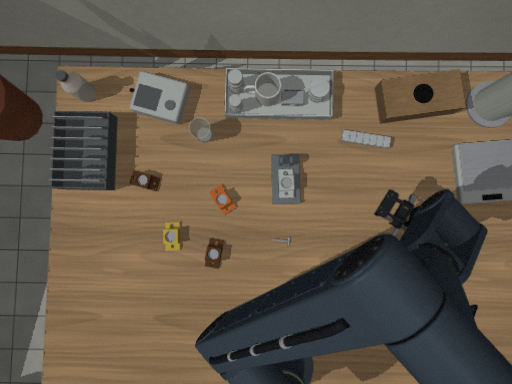

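The lever is held and lifted: about 4 N of weight, 19.6 mm grip width, near-zero moment. I turn it in line with the base, then carry it over.

Request:
step_arm([
  [1, 0, 0, 0, 0, 0, -0.5],
  [1, 0, 0, 0, 0, 0, -0.8],
  [1, 0, 0, 0, 0, 0, -0.8],
  [1, 0, 0, 0, 0, 0, -0.8],
  [1, 0, 0, 0, 0, 0, -0.8],
  [1, 0, 0, 0, 0, 0, -0.53],
  [1, 0.3, 0.1, 0, 0, 0, 0],
  [1, 0.6, 0.2, 0, 0, 0, 0],
  [1, 0.8, 0.3, 0, 0, 0, 0],
  [1, 0.8, 0.3, 0, 0, 0, 0],
])

```text
time: 22.75
position: [0.4849, -0.2696, 0.2995]
tool_rot: [0.689, 0.725, 0.0, -0.001]
ft_force: [0.5, 0.4, -3.0]
grip_width: 0.0197
```

Request:
step_arm([
  [1, 0.9, 0.35, 0, 0, 0, 0],
  [1, 0.9, 0.35, 0, 0, 0, 0],
  [1, 0.9, 0.35, 0, 0, 0, 0],
  [1, 0.9, 0.35, 0, 0, 0, 0],
  [1, 0.9, 0.35, 0, 0, 0, 0],
  [1, 0.9, 0.35, 0, 0, 0, 0],
  [1, 0.9, 0.35, 0, 0, 0, 0],
  [1, 0.9, 0.35, 0, 0, 0, 0],
  [1, 0.9, 0.35, 0, 0, 0, 0],
  [1, 0.7, 0.3, 0, 0, 0, 0],
])

```text
time: 23.75
position: [0.5589, -0.0443, 0.2996]
tool_rot: [0.688, 0.726, -0.0, -0.001]
ft_force: [0.2, 0.2, -3.6]
grip_width: 0.0197
```

```bash
python3 go.py .5681 -.0094 .121 1.624
```

```text
t 23.75 grasp [ 0.5587 -0.0441  0.1356] yaw 1.6241 w 0.0197 F [ 0.22  0.17 -3.63] M [ 0.01 -0.01 -0.01]
shift units [1.367 0.451 0.585] turn units [-0.008 -0.008  0.   ]
```

Request:
step_arm([
  [1, 0.6, 0.2, 0, 0, 0, 0],
  [1, 0.5, 0.15, 0, 0, 0, 0],
  [1, 0.25, 0.1, 0, 0, 0, 0],
  [1, 0, 0, 0.2, 0, 0, 0],
  [1, 0, 0, 0.2, 0, 0, 0],
  [1, 0, 0, 0.15, 0, 0, 0],
  [1, 0, 0, 0, 0, 0, 0],
  [1, 0, 0, 0, 0, 0, 0],
  [1, 0, 0, 0, 0, 0, 0],
  [1, 0, 0, 0, 0, 0, 0],
])

```text
time: 24.75
position: [0.5688, -0.0131, 0.2862]
tool_rot: [0.688, 0.726, 0.0, 0.0]
ft_force: [0.3, 0.7, -3.3]
grip_width: 0.0198
```

```bash
python3 go.py .5681 -.0094 .121 1.624
cat > lev.py <<'E'
import sys
from fit import *
from scipy.spatial.transform import Rotation as Ro
t=sys.argv[1];n='scene';I,D=grab(n,t);k=8;win=(205,165,305,235+5)
o=status.get_obs();R=Ro.from_quat(o['tool_rot']).as_matrix();g=np.array(o['position'])+R[:,2]*.164
th=np.arctan2(R[1,0],R[0,0])-np.pi/2
foot=g+np.array([np.cos(th),np.sin(th),0])*.0032; zu=g[2]-.026
print('foot',foot.round(4),'underside',zu.round(4),'eye',(foot+np.array([np.cos(th),np.sin(th),0])*.072).round(4))
c=cv2.resize(I[win[1]:win[3],win[0]:win[2],::-1],None,fx=k,fy=k,interpolation=cv2.INTER_CUBIC)
for nm,parts,pose,col in(('lever',M['lever'][:3]+NECK,[foot[0],foot[1],th,zu],(0,255,0)),('blk',M['block'],[.5713,-.0092,.053,.018],(255,255,0))):
    m=cv2.resize((mask(n,parts,pose,win)*255).astype(np.uint8),None,fx=k,fy=k)
    cs,_=cv2.findContours((m>127).astype(np.uint8),cv2.RETR_LIST,cv2.CHAIN_APPROX_NONE);cv2.drawContours(c,cs,-1,col,1)
cv2.imwrite(f'pics/{t}_o.png',c); grab('top',t+'t')
E
python3 lev.py s10
```

```text
t 24.75 grasp [ 0.5688 -0.0131  0.1222] yaw 1.6238 w 0.0198 F [ 0.33  0.67 -3.25] M [ 0.05 -0.02 -0.03]
shift units [ 0.149 -0.021  0.047] turn units [ 0.003  0.001 -0.002]
foot [ 0.572  -0.0128  0.1222] underside 0.0962 eye [ 0.6439 -0.009   0.1222]
```

View pics/s10_o.png

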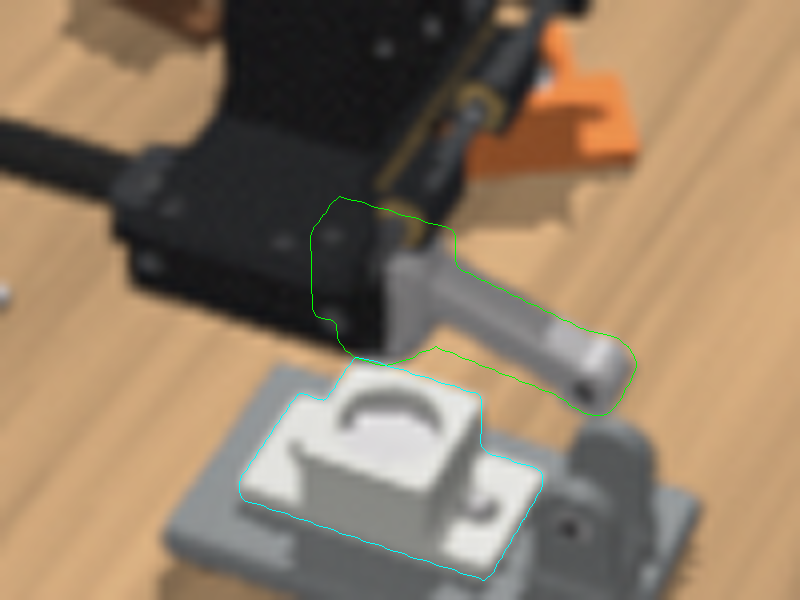

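View pics/s10t.png

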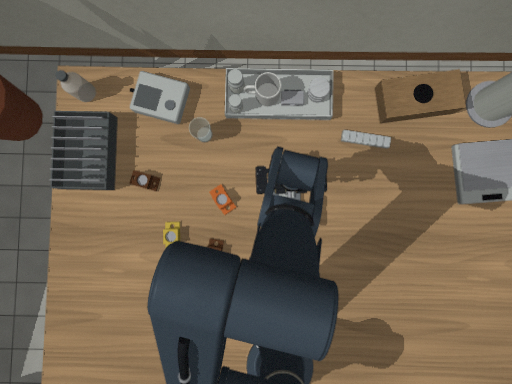

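The lever matches its predicted outline within about 1 px, is level, and hangs clear. One last small nudge: 3.7 mm sideways and 5 mm down.

Request:
step_arm([
  [1, 0.05, 0, 0.05, 0, 0, 0],
  [1, 0.05, 0, 0.05, 0, 0, 0],
  [1, 0.05, 0, 0.05, 0, 0, 0],
  [1, 0, 0, 0.05, 0, 0, 0],
  [1, 0, 0, 0, 0, 0, 0],
  [1, 0, 0, 0, 0, 0, 0],
  [1, 0, 0, 0, 0, 0, 0],
  [1, 0, 0, 0, 0, 0, 0],
  [1, 0, 0, 0, 0, 0, 0],
  [1, 0, 0, 0, 0, 0, 0],
])

```text
time: 25.85
position: [0.5685, -0.0091, 0.281]
tool_rot: [0.688, 0.726, 0.0, 0.0]
ft_force: [0.4, 0.2, -3.8]
grip_width: 0.0198
```

```bash
python3 go.py .5681 -.0094 .117 1.624;python3 lev.py s11
python3 - <<'E'
from fit import *
from scipy.optimize import minimize
# fit visible neck/eye pitch: mask of lever eye by fitting only right part
o=status.get_obs();print(np.abs(o['joint_velocities']).max().round(4))
D=np.load('pics/s11.npz');d=D['d'];im=D['im']
for u,v in((262,201),(268,205),(274,208),(279,211)): print(u,v,im[v,u],world('scene',d,[u],[v])[0].round(4))
E
```

```text
t 25.85 grasp [ 0.5685 -0.0091  0.117 ] yaw 1.6241 w 0.0198 F [ 0.36  0.23 -3.82] M [ 0.04 -0.04 -0.02]
shift units [-0.01  -0.016  0.001] turn units [0. 0. 0.]
foot [ 0.5717 -0.009   0.117 ] underside 0.091 eye [ 0.6436 -0.0051  0.117 ]
0.0017
262 201 [132 131 131] [ 0.5985 -0.0123  0.1241]
268 205 [138 136 137] [ 0.6143 -0.0107  0.1159]
274 208 [173 171 172] [ 0.6312 -0.0117  0.114 ]
279 211 [198 196 198] [ 0.6447 -0.0114  0.1095]
```

View pics/s11_o.png

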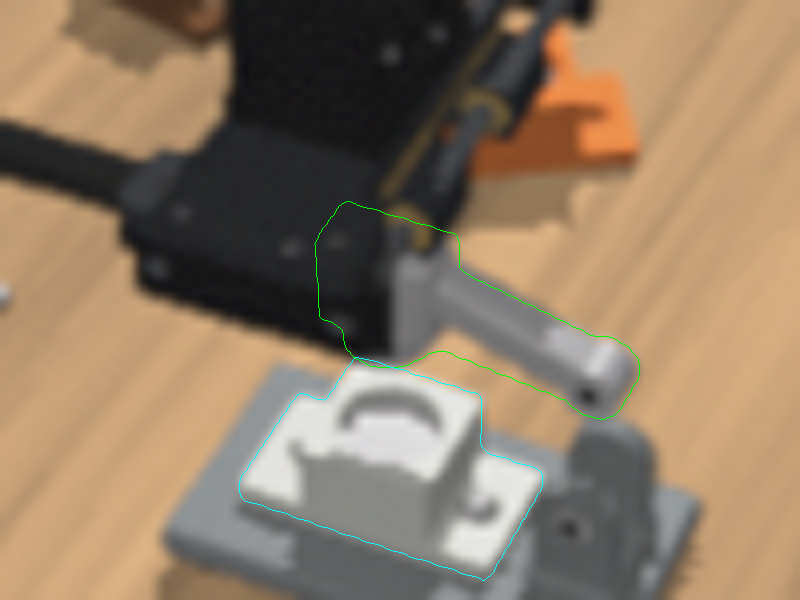

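The eye's top reads z about .110, against .111 expected if level. Alignment is within about 2 mm and the arm is still, so I'm handing in.

```bash
python3 -c "
from rig import robot
print(robot.hand_in())"
```

```text
the job is handed in; nothing more can be done
None
```

The white block is home on the two pegs and released, and I handed the job in at about 26 s with the lever held over the base. The hand-in gives no verdict, so the results below are from my own checks.

- **Block:** The base pushed back with about 9 N at the expected seated height before I let go. The camera overlay afterwards matched the seated outline, with a peg visible in its hole.
- **Lever grip:** It is held at the head, about 3 mm from the balance point, with nothing but its own weight (about 4 N) on the wrist.
- **Lever position:** By the arm's reading the foot is within about 1 mm of the seat. In the picture the eye sits up to 2 mm short of its predicted place. The eye's top reads z about .110 against .111 if level. Its underside is about 23 mm above the fork, and the arm is still.
- **Other parts:** No move went near the pin, tumbler, pill box or the coloured look-alike blocks, and they look unmoved in the later pictures.

Some checks were weaker or disagreed:

- **Cameras:** The two cameras differed by about 2 mm on positions, so I finished seating the block by force.
- **Base outline:** My base model fitted the scene camera poorly, possibly because the casting's edges are rounded. I relied on the pegs instead.
- **Top view:** The arm hid the base from the top camera at the end, so the final lever check rests on the scene camera and the arm's own pose.

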